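Fit a pipette hanger on the curved rail of a pipette stand

TASK

Pick up the loose pipette hanger, thread its bore onto the free end of the empty curved arm of the pipette stand and slide it along the rod, turning it to follow the bend. Press it home against the black buffer near the post until the wire catch has snapped shut behind it, without straining the stand, and let go so that it hangs there upright. Leave the tip box, the tube rack and the jar where they are.

Things in the scene. Friction and masses are not known exactly. Their poses are not given: they have to be found in the camera images.
- stand: Pipette stand, fixed: base plate 200 x 190 x 12 mm, 20 mm steel post, two level curved arms forming a C. Origin on the bench below the centre of the C; z up; +x to the post (axis at x 110 mm; 250 mm tall). The arm on the +y side carries two fixed hangers with pipettes (tops 250 mm above the bench). The arm on the -y side is empty: the rail, a polished 12 mm rod, its axis 215 mm above the bench.
- bend_mid (a point): Point of the rail's axis, as drawn, half way round the bend; axes as the stand's. At the angle a from the stand's +x towards -y the drawn axis runs at x = 110 cos a, y = -110 sin a (mm, stand frame): from the post at a = 0, past this point at a = 0.784, to the end of the bend at a = 1.414 rad, then 20 mm straight along the tangent to where the nose begins.
- drawn_nose (a point): Tip of the rail's free end as drawn: a bullet nose 13.5 mm long, radius 6 narrowing to 3 mm. Axes as the stand's. The rod is only gripped at the post: it may really sit swung up to 0.04 rad to either side about the post and 0.025 rad up or down, so the nose may be 6 mm aside and 4 mm high or low, less nearer the post. No pose given shows this: see it by camera or feel it.
- rail_root (a point): Where the rail's axis meets the post's axis, in the blue clamp, 215 mm above the bench; axes as the stand's. Next to it sits the stop: a blue set collar (radius 14.5 mm, thumbscrew below) fixed on the rail by its user. Its flat stop face lies anywhere from a = 0.17 to 0.31 rad (19 to 34 mm along the rod from here). No pose given shows where: see it or feel it.
- buffer (a joint): Black spring buffer, a ring of radius 13 mm that stands 5.5 mm out of the stop face round the rail. Travel in m, 0 = out, 0.0055 = flush with the rigid face. It resists with 0.5 N at first touch and 6 N when flush. The arm and the grip yield too, so push until the force, not the pose, says it is home; about 9 N will do. With the hanger caught it stays pressed in by about 3 to 4 mm.
- catch (a joint): Sprung 4 mm brass wire catch on the stop collar, at rod height on the outer side of the bend; hook 30 mm, slanting tail 48 mm from the stop face. Angle in rad: 0 = shut. The arriving hanger opens it to 0.06 to 0.1 against a few newtons; it springs to 0 behind the hanger once the leading face is within 1 to 2 mm of the stop face. Not pushed that far, the hanger comes back out.
- hanger: Loose double pipette hanger, white with an orange tab, about 110 g, standing on its fork plate; same from both ends. Origin: centre of the underside; x along the bore, z up. Fork plate 34 (x) x 84 (y) x 6 mm; above it a sleeve 26 mm long (x), 28 mm outside, with a slick 15 mm bore; on top the tab. Its weight lies below the bore: on the rod it hangs upright.
- bore (a point): Centre of the hanger's bore, 36 mm above its underside; axes as the hanger's. The sleeve reaches 13 mm before and behind it, so the buffer is met with this point 18.5 mm from the stop face and is flush at 13 mm. On the rod it has 1.5 mm play all round and can turn about 0.1 rad either way; home, buffer and hook turn it square to the stop face, so give way to that twist.
- tab (a point): Grip point on the hanger's thumb tab, 74 mm above its underside, 38 mm above the bore; axes as the hanger's. The tab is 22 mm long (x), 10 mm thick (y) and reaches from 50 to 86 mm above the underside; grip it across its thickness.
- tip_box: Bystander: teal pipette tip box with pink tray, 125 x 85 x 74 mm, loose. Origin: centre of its underside.
- tube_rack: Bystander: cream microtube rack 120 x 70 x 40 mm with a few tubes standing 16 mm out of it, loose. Origin: centre of its underside.
- jar: Bystander: white screw-cap jar of diameter 68 mm, 105 mm tall, loose. Origin: centre of its underside.
There are look-alikes about, which are no part of the job. What is shaped like the hanger but brown, purple or turquoise is not meant.

How it is judged:
By the outcome, as a careful person would: the job done as asked, in the order asked, and still so for the second after the job is handed in, with the robot touching nothing.
It also fails if it takes over 70 s, if anything falls off the work surface, if the arm or the gripper's body presses on something with over 40 N, if the wrist force passes 120 N, or if a joint passes its speed limit or range.

ROBOT

A 6-joint arm with a two-finger parallel gripper is mounted at the origin on the work surface. World frame = base frame: x ahead of the robot, y to its left, z up, the work surface at z = 0. Lengths are in m, angles in rad, forces in N, time in s.
With the tool pointing down it reaches from about 0.4 to 0.825 m from the base axis. Payload 7 kg.
Tool frame: the origin (TCP) lies midway between the tips of the shut fingers; the grasp point (between the pads) lies 19 mm behind it; z points along the fingers, y is the line along which they close (so a half turn about z gives the same grasp; the last joint's range is limited). The gripper opens to 88 mm and grips with 3 to 60 N. Pads are 19 mm wide; open, the fingers measure 130 mm over their backs; the gripper's body (78 mm by 193 mm) begins 47 mm behind the grasp point.
Start: joints at [-0.95, 0.359, 0.012, 0, -1.224, -0.288], TCP at [0.22, -0.638, 0.227] pointing down, gripper open.
Joint ranges: [-3.07, 3.07], [-1.43, 2.12], [-1.02, 1.25], [-3.03, 1.67], [-3.05, -0], [-3.03, 3.03]. Speed limits (rad/s): [2.39, 2.39, 3.01, 3.14, 3.14, 3.14].

INTERFACE

Orientations are given as [roll, pitch, yaw] about the fixed x, y, z axes, in that order (R = Rz(yaw) Ry(pitch) Rx(roll)).
In Python, from station import arm gives the robot as it stands.
- The arm moves only by the tool servo_tool, never from a script. Its argument "deltas" is a list of rows, each a list of 7 numbers: the closure, from -1 (fully open) to 1 (shut), then the shift along the tool's x, y, z in mm, then the turn, a rotation vector about the tool's x, y, z in degrees. In form: [[gripper, x, y, z, ax, ay, az], ...]. A call has 1 to 20 rows; each row shifts and turns the commanded pose from where the row before left it, along the tool's axes as they then stand; what a row does not reach is not made up. A row lasts 1/12 s, in which the tool goes at most 41.7 mm and 7.16 degrees, less where a joint would pass 70% of its speed; a pose out of reach is approached as far as the arm can. A call is refused whole if a number of a shift passes 41.7 or a number of a turn 7.16, either way. A call with a gripper value outside its range is refused whole. The fingers move at their own pace and stop on an object; "squeeze" is the grip in N (left out, the last holds). Time passes only in rows, so rows that do not move let the fingers close. It gives the time, the measured TCP pose, the force, the opening and the grip force at its end, in the units of the state.
- arm.get_state(): the state, without advancing time (a new reading comes with each control period).
- arm.grab_frame(name): name is "scene" or "top" or "wrist"; returns a dict with "color" (420x560x3 uint8, red, green, blue), "K" (3x3 intrinsics, pixels), "position" and "orientation" of the camera in the world. Camera axes: x right, y down, z forward; pixel columns grow to the right and rows downward; lengths in m; the calibration is good to about 2 mm. A picture is of the moment at which its call begins. There is no depth.
- arm.job_done(): hands the job in; it is judged then, once.
Trained networks look in a picture, given as the dict that the camera call returned (one of the last four; its "shot" number tells which), for a name from the list of things; names that differ only in an ending like _2 or _b are one class to them, and where a whole thing is asked for, a point or a joint stands for the part that bears it (a point fixed in the world has none). Each returns a list of dicts, best first, with "conf" (0 to 1); they miss things now and then, are a little off and sometimes report something else, mostly with a low value. They report only what shows in the picture. A call takes as long as a camera call. They do not tell look-alikes from the thing itself.
- arm.recognise(query, picture): "at" ([x, y, z] in m, in the coordinates of the camera as it stood for that picture, good to about 4 mm: the middle of the surface that is visible of it).
The state is a dict: "t": time; "q": joint angles; "qd": joint speeds; "joint_efforts": joint torques, N m; "eef_pos": TCP position; "ee_rot": TCP orientation; "force": force on the tool from outside, world axes, zero at the start; "moment": the same for the moment, N m; "width": finger opening in m; "gripper_force": force on a finger pad.
Only numpy, scipy, OpenCV 4.12 (cv2) and the standard library are available. Lean on these libraries where they do the work, as an engineer would, in place of code of your own. Each camera call takes 0.05 s, during which the arm holds its last target. There are 200 camera calls.

## Working session

There is one attempt and no reset: what is moved stays moved. The work goes in short steps, Python scripts to look and compute and a tool call to move; the robot and the scene stay as the last step left them, time stands still between calls to the robot, and variables do not carry over. Pictures are saved under pics/ and viewed, at most 13 in all, crops included, and the job is handed in when it is done.

Besides the shell and the picture viewer there is one more tool, called after "Call:" as name(argument=value, ...), one argument or row to a line, values as JSON. servo_tool: Moves the arm, as the interface text tells. Its arguments: {"type":"object","properties":{"deltas":{"type":"array","items":{"type":"array","items":{"type":"number"}}},"squeeze":{"type":"number"}},"required":["deltas"]}

```bash
ls; mkdir -p pics; cat > h.py <<'E'
import numpy as np, cv2
from scipy.spatial.transform import Rotation as R
from station import arm
def cam(f):
    o=np.array(f["orientation"]); 
    M=o if o.shape==(3,3) else R.from_euler('xyz',o).as_matrix()
    return M,np.array(f["position"])
def w(f,p): M,t=cam(f); return M@np.array(p)+t
def px(f,P):
    M,t=cam(f); c=M.T@(np.array(P)-t); u=np.array(f["K"])@c; return u[:2]/u[2]
def ray(f,u,z):
    M,t=cam(f); d=M@np.linalg.solve(np.array(f["K"]),[u[0],u[1],1.]); return t+d*(z-t[2])/d[2]
def save(f,n,crop=None,s=1):
    im=f["color"][:,:,::-1]
    if crop: im=im[crop[1]:crop[3],crop[0]:crop[2]]
    cv2.imwrite("pics/"+n,cv2.resize(im,None,fx=s,fy=s,interpolation=cv2.INTER_CUBIC))
E
python3 - <<'E'
from h import *
s=arm.get_state(); print({k:np.round(v,3) for k,v in s.items()})
for n in("scene","top"):
    f=arm.grab_frame(n); save(f,n+"0.png"); print(n,np.round(f["position"],3),np.round(f["orientation"],3),f["K"][0][0])
    for q in("hanger","stand","catch","buffer","tip_box","tube_rack","jar"):
        for d in arm.recognise(q,f): 
            P=w(f,d["at"]); print(q,round(d["conf"],2),np.round(P,3),np.round(px(f,P)))
E
```

```text
pics
{'t': np.float64(0.0), 'q': array([-0.95 ,  0.359,  0.011, -0.   , -1.224, -0.288]), 'qd': array([0.   , 0.   , 0.   , 0.001, 0.   , 0.001]), 'joint_efforts': array([-3.0000e-03, -5.8272e+01,  2.9304e+01,  6.9970e+00,  7.0000e-03,
       -0.0000e+00]), 'eef_pos': array([ 0.22 , -0.638,  0.226]), 'ee_rot': array([ 3.14 , -0.   , -2.809]), 'force': array([ 0.276,  0.411, -0.185]), 'moment': array([ 0.032, -0.034,  0.05 ]), 'gripper_force': np.float64(0.0), 'width': np.float64(0.088)}
scene [ 1.237 -0.319  0.664] [-2.181 -0.017  1.163] 397.2079932290781
hanger 0.91 [ 0.371 -0.358  0.015] [125. 243.]
hanger 0.86 [ 0.632 -0.311  0.026] [161. 308.]
hanger 0.81 [ 0.595 -0.438  0.024] [ 95. 315.]
hanger 0.62 [ 0.506 -0.353  0.016] [134. 277.]
stand 0.7 [0.627 0.118 0.013] [339. 259.]
buffer 0.52 [0.65  0.08  0.225] [339. 194.]
tip_box 0.78 [0.62  0.383 0.054] [427. 220.]
tube_rack 0.88 [0.484 0.276 0.032] [363. 209.]
jar 0.73 [ 0.748 -0.243  0.085] [205. 321.]
top [3.790e-01 1.000e-03 1.139e+00] [-2.96  -0.004 -1.571] 442.03921506850014
hanger 0.88 [ 0.619 -0.309  0.007] [398. 204.]
hanger 0.74 [ 0.496 -0.352  0.005] [416. 252.]
hanger 0.67 [ 0.364 -0.348  0.006] [418. 304.]
hanger 0.66 [ 0.583 -0.435  0.007] [447. 218.]
hanger 0.27 [0.595 0.4   0.063] [119. 209.]
stand 0.66 [0.582 0.12  0.012] [234. 218.]
buffer 0.56 [0.64  0.083 0.226] [241. 173.]
buffer 0.45 [ 0.495 -0.35   0.006] [416. 252.]
buffer 0.23 [0.592 0.397 0.062] [120. 210.]
buffer 0.2 [0.584 0.122 0.012] [233. 217.]
tip_box 0.92 [0.594 0.4   0.063] [119. 210.]
tube_rack 0.76 [0.429 0.282 0.038] [165. 277.]
tube_rack 0.33 [ 0.494 -0.351  0.005] [416. 252.]
jar 0.86 [ 0.709 -0.229  0.107] [374. 160.]
```

View pics/scene0.png

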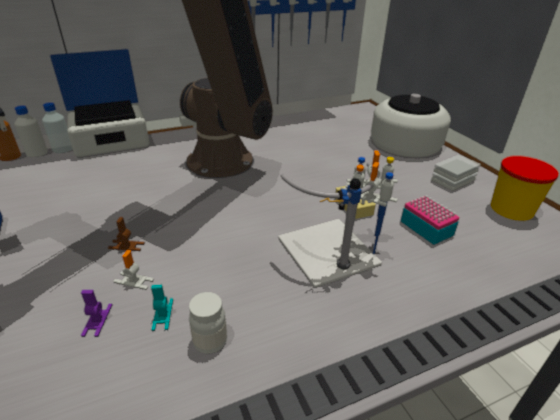

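View pics/top0.png

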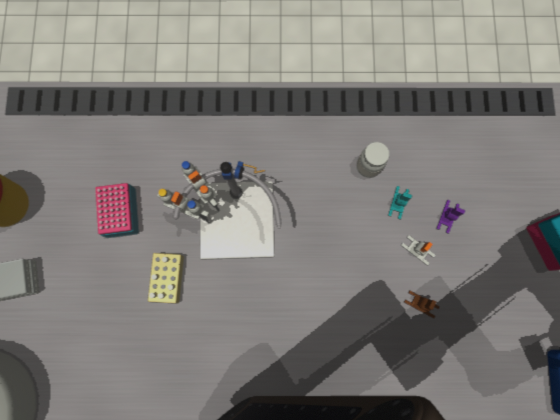

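Look-alikes (top view): turquoise (400,201), purple (450,215), brown (422,302), white with orange tab (418,250). The white/orange one fits the description. I'll confirm it in a crop, with the stand alongside.

```bash
python3 - <<'E'
import cv2,numpy as np
s=cv2.imread("pics/scene0.png");t=cv2.imread("pics/top0.png")
r=lambda im,b:cv2.resize(im[b[1]:b[3],b[0]:b[2]],(400,300),interpolation=cv2.INTER_CUBIC)
cv2.imwrite("pics/c1.png",np.vstack([np.hstack([r(t,(380,220,460,280)),r(s,(90,230,170,290))]),np.hstack([r(t,(180,145,320,250)),r(s,(260,165,420,285))])]))
E
```

```text
(no output)
```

View pics/c1.png

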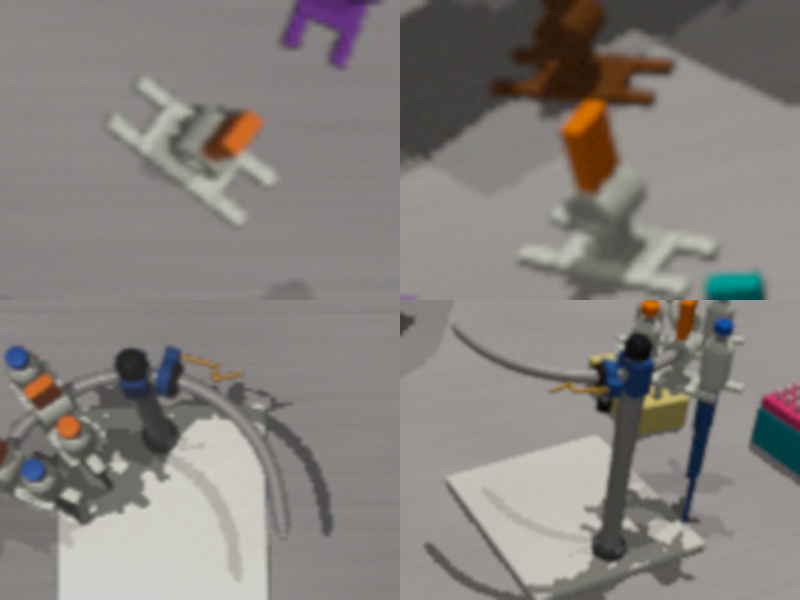

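Confirmed: the crop shows the white body with the orange tab at top-view pixel (418,250). The empty rail curves from the blue collar at about (240,170) to its nose at about (280,227). Now I'll move above the hanger.

Call:
servo_tool(
  deltas=[
    [-1,-36,18,2,0,0,0],
    [-1,-36,18,2,0,0,0],
    [-1,-36,18,2,0,0,0],
    [-1,-36,18,2,0,0,0],
    [-1,-36,18,2,0,0,0],
    [-1,-36,18,2,0,0,0],
    [-1,-36,18,2,0,0,0],
    [-1,-36,18,2,0,0,0],
    [-1,-36,18,2,0,0,0],
    [-1,-36,18,2,0,0,0],
    [-1,0,0,0,0,0,7],
    [-1,0,0,0,0,0,7],
    [-1,0,0,0,0,0,7],
    [-1,0,0,0,0,0,7],
    [-1,0,0,0,0,0,7],
    [-1,0,0,0,0,0,7],
    [-1,0,0,0,0,0,7],
    [-1,0,0,0,0,0,7],
    [-1,0,0,0,0,0,1],
    [-1,0,0,0,0,0,0],
  ],
)

```text
t: 2.47
eef_pos: [0.5019, -0.3502, 0.2066]
ee_rot: [-3.142, 0.0, 2.482]
force: [-1.6, 0.2, -0.5]
width: 0.0876
gripper_force: 0.0
```

```bash
python3 - <<'E'
from h import *
s=arm.get_state(); print(np.round(s['eef_pos'],4),np.round(s['ee_rot'],3),np.round(s['q'],3))
fs={n:arm.grab_frame(n) for n in("wrist","top","scene")}
f=fs["wrist"]; save(f,"w1.png")
np.save("w1.npy",f,allow_pickle=True);np.save("t1.npy",fs["top"],allow_pickle=True);np.save("s1.npy",fs["scene"],allow_pickle=True)
print(f["position"],f["orientation"],f["K"])
for n in fs:
  for q in("hanger","bore","tab","drawn_nose","catch","buffer"):
    for d in arm.recognise(q,fs[n]): P=w(fs[n],d["at"]); print(n,q,round(d["conf"],2),np.round(P,3),np.round(px(fs[n],P)))
E
```

```text
[ 0.5019 -0.3502  0.2066] [-3.142  0.     2.482] [-0.29   0.269 -0.162  0.    -1.139 -1.94 ]
[ 0.4470036  -0.30710175  0.36484588] [2.88112815e+00 3.00510683e-04 9.10549336e-01] [[346.88400679   0.         277.43044044]
 [  0.         346.88400679 215.85840096]
 [  0.           0.           1.        ]]
wrist hanger 0.92 [ 0.585 -0.432  0.057] [263. 317.]
wrist hanger 0.73 [ 0.368 -0.354  0.008] [189.  87.]
wrist hanger 0.65 [ 0.495 -0.356  0.005] [269. 190.]
wrist hanger 0.57 [ 0.61  -0.308  0.005] [368. 245.]
wrist bore 0.97 [ 0.498 -0.351  0.008] [274. 190.]
wrist bore 0.79 [ 0.58  -0.433  0.059] [259. 315.]
wrist bore 0.67 [ 0.606 -0.309  0.005] [365. 243.]
wrist bore 0.58 [ 0.368 -0.35   0.009] [192.  84.]
wrist tab 0.86 [ 0.583 -0.431  0.057] [263. 314.]
wrist tab 0.78 [ 0.496 -0.35   0.006] [274. 188.]
wrist tab 0.73 [ 0.606 -0.306  0.005] [367. 242.]
wrist tab 0.64 [ 0.366 -0.353  0.006] [189.  86.]
wrist drawn_nose 0.26 [ 0.495 -0.358  0.008] [267. 191.]
top hanger 0.64 [ 0.578 -0.437  0.009] [448. 220.]
top hanger 0.53 [0.581 0.121 0.014] [233. 218.]
top hanger 0.5 [0.593 0
[... 281 characters left out ...]
0.89 [ 0.63  -0.314  0.028] [160. 308.]
scene hanger 0.81 [ 0.506 -0.353  0.016] [134. 277.]
scene hanger 0.75 [ 0.595 -0.439  0.024] [ 94. 315.]
scene hanger 0.66 [ 0.372 -0.357  0.015] [125. 244.]
scene bore 0.97 [ 0.597 -0.443  0.021] [ 93. 317.]
scene bore 0.79 [ 0.368 -0.355  0.009] [127. 244.]
scene bore 0.7 [ 0.631 -0.309  0.028] [162. 307.]
scene bore 0.65 [ 0.508 -0.355  0.02 ] [133. 277.]
scene tab 0.89 [ 0.505 -0.354  0.018] [133. 277.]
scene tab 0.87 [ 0.367 -0.355  0.015] [126. 242.]
scene tab 0.73 [ 0.592 -0.437  0.021] [ 95. 315.]
scene tab 0.72 [ 0.633 -0.308  0.031] [162. 306.]
scene catch 0.53 [0.659 0.056 0.22 ] [331. 200.]
scene buffer 0.45 [0.651 0.083 0.225] [341. 194.]
```

View pics/w1.png

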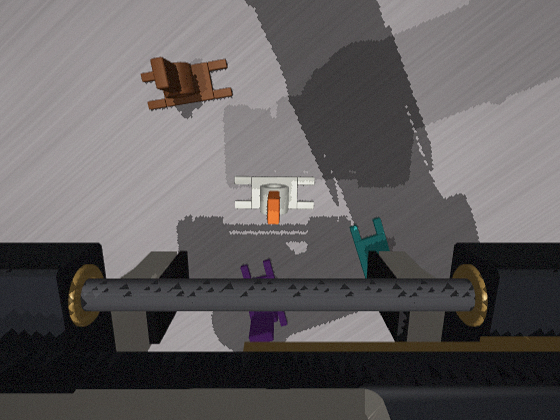

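The white hanger sits square in the view: fork ends at (235,193) and (314,193), orange tab at (274,205). I'll measure it accurately and fit the rail from the top and scene pictures.

```bash
cat > m1.py <<'E'
from h import *
f=np.load("w1.npy",allow_pickle=True).item(); im=f["color"].astype(int)
sub=im[165:235,225:325]; r,g,b=sub[...,0],sub[...,1],sub[...,2]
O=(r>150)&(b<90)&(r-g>60); W=(r>185)&(abs(r-b)<30)
ys,xs=np.nonzero(O); print("orange cols",xs.min()+225,xs.max()+225,"rows",ys.min()+165,ys.max()+165, "top mean",xs.mean()+225)
ys,xs=np.nonzero(W); ys+=165; xs+=225
n,l,st,_=cv2.connectedComponentsWithStats(W.astype(np.uint8)); print(st[1:][st[1:,4]>20])
k=1+np.argmax(st[1:,4]); ys,xs=np.nonzero(l==k); ys+=165; xs+=225
P=np.array([ray(f,(x,y),.006)[:2] for x,y in zip(xs,ys)]).astype(np.float32)
c,sz,a=cv2.minAreaRect(P); print("rect",c,sz,a)
L=P[xs<250].mean(0);Rr=P[xs>300].mean(0); d=Rr-L; print("forks",L,Rr,"mid",(L+Rr)/2,"y-axis deg",np.degrees(np.arctan2(d[1],d[0])))
# tab top plane at z=.086 
yo,xo=np.nonzero(O); P=np.array([ray(f,(x+225,y+165),.086)[:2] for x,y in zip(xo,yo)]).astype(np.float32)
c,sz,a=cv2.minAreaRect(P); print("tab rect at z86",c,sz,a); 
print("TCP px",px(f,arm.get_state()['eef_pos']))
E
python3 m1.py
python3 - <<'E'
from h import *
# rail in top image: print grey profile & post/collar positions, triangulate
t=np.load("t1.npy",allow_pickle=True).item(); s=np.load("s1.npy",allow_pickle=True).item()
np.set_printoptions(linewidth=200)
im=cv2.resize(t["color"][150:240,215:295,::-1],None,fx=6,fy=6,interpolation=cv2.INTER_CUBIC)
im2=cv2.resize(s["color"][165:235,255:365,::-1],None,fx=6,fy=6,interpolation=cv2.INTER_CUBIC)
c=np.zeros((540,800,3),np.uint8); c[:540,:480]=im; c2=cv2.resize(im2,(320,204)); c[:204,480:]=c2
cv2.imwrite("pics/c2.png",im2)
cv2.imwrite("pics/c3.png",im)
E
```

```text
orange cols 268 279 rows 199 223 top mean 273.02173913043475
[[ 10  12  16   7  93]
 [ 27  13  62  31 757]
 [ 73  13  16   7 101]
 [ 39  30   4  19  45]
 [ 10  36  16   7 110]]
rect (0.5062407851219177, -0.3464674949645996) (0.06477796286344528, 0.03210527449846268) 52.173282623291016
forks [nan nan] [ 0.5319421 -0.3338771] mid [nan nan] y-axis deg nan
tab rect at z86 (0.5004386305809021, -0.3528255522251129) (0.009116935543715954, 0.020570067688822746) 51.76945877075195
TCP px [276.80892728 270.06779119]m1.py:11: RuntimeWarning: Mean of empty slice.
  L=P[xs<250].mean(0);Rr=P[xs>300].mean(0); d=Rr-L; print("forks",L,Rr,"mid",(L+Rr)/2,"y-axis deg",np.degrees(np.arctan2(d[1],d[0])))
  ret = um.true_divide(
```

View pics/c3.png

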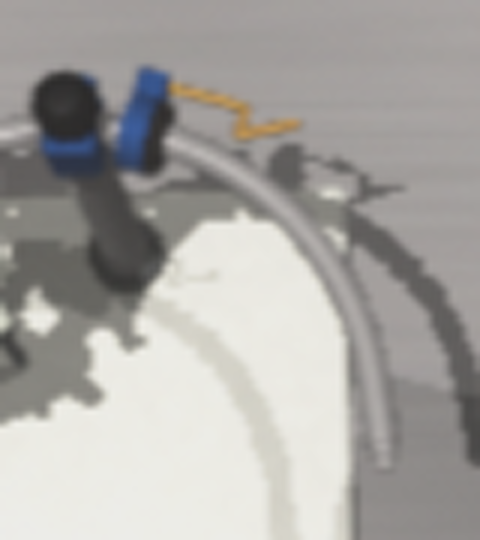

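View pics/c2.png

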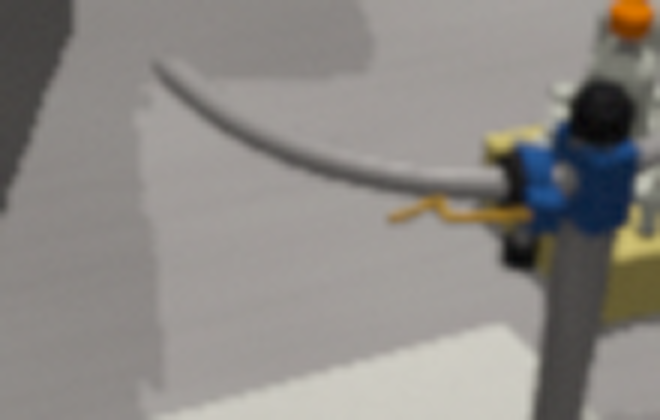

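The top crop shows the rail running from the black buffer at about c3 (150,140) to its nose tip at about c3 (387,465). That is full-image (279.5,227.5) in the top view and (280.8,175.5) in the scene view. Next come the grasp offset and a first rail estimate.

```bash
python3 - <<'E'
from h import *
f=np.load("w1.npy",allow_pickle=True).item();t=np.load("t1.npy",allow_pickle=True).item(); s=np.load("s1.npy",allow_pickle=True).item()
e=lambda u,z:np.round(ray(f,u,z),4)
print("plate corners",e((235,177),.006),e((314,178),.006),e((235,208),.006)); print("mid",e((274.5,192.7),.006))
print("tab far end/near",e((273.5,223.5),.086),e((273.5,199),.086))
def tri(u,v):
    A=[];b=[]
    for F,p in((t,u),(s,v)):
        M,c=cam(F); d=M@np.linalg.solve(np.array(F["K"]),[p[0],p[1],1]); d/=np.linalg.norm(d); Q=np.eye(3)-np.outer(d,d); A.append(Q); b.append(Q@c)
    x=np.linalg.solve(sum(A),sum(b)); return np.round(x,4), px(t,x)-u,px(s,x)-v
print("nose",tri((279.3,227.2),(280.7,175.4)))
print("post top ball",tri((215+67/6-.4,150+105/6-.4),(255+602/6-.4,165+112/6-.4)))
print("post base top", ray(t,(215+128/6,150+258/6),.02))
# plate corners of stand
E
```

```text
plate corners [ 0.4624 -0.375   0.006 ] [ 0.5136 -0.3108  0.006 ] [ 0.488  -0.3962  0.006 ]
mid [ 0.5007 -0.3528  0.006 ]
tab far end/near [ 0.5089 -0.3594  0.086 ] [ 0.4924 -0.3465  0.086 ]
nose (array([0.5251, 0.0013, 0.219 ]), array([0.05968529, 0.02478666]), array([ 0.06035498, -0.00284315]))
post top ball (array([0.6496, 0.1145, 0.2424]), array([-0.13970068, -0.08169555]), array([-0.16282117,  0.02519427]))
post base top [0.64667307 0.11319711 0.02      ]
```

Call:
servo_tool(
  deltas=[
    [0,0,0,0,0,0,-6.9],
    [0,0,0,0,0,0,-6.9],
    [0,0,0,0,0,0,-6.9],
    [0,0,0,0,0,0,-6.9],
    [0,0,0,0,0,0,-6.9],
    [0,0,0,0,0,0,-6.9],
    [0,0,0,0,0,0,-6.9],
    [0,0,0,0,0,0,-6.9],
    [0,0,0,0,0,0,-6.9],
    [0,0,0,0,0,0,-6.9],
    [0,0,0,0,0,0,-6.9],
    [0,0,0,0,0,0,-6.9],
    [0,0,0,0,0,0,-6.9],
    [0,0,0,0,0,0,-6.9],
    [0,0,0,0,0,0,-6.9],
    [0,0,0,0,0,0,-6.9],
    [0,0,0,0,0,0,-6.9],
    [0,0,0,0,0,0,-6.9],
    [0,0,0,0,0,0,-6.9],
    [0,0,0,0,0,0,-6.9],
  ],
)

```text
t: 5.18
eef_pos: [0.5019, -0.3502, 0.2066]
ee_rot: [-3.142, 0.0, -1.389]
force: [0.6, -0.3, 0.3]
width: 0.044
gripper_force: 0.0
```

Call:
servo_tool(
  deltas=[
    [0,0,0,0,0,0,-6.9],
    [0,0,0,0,0,0,-6.9],
    [0,0,0,0,0,0,-6.9],
    [0,0,0,0,0,0,-6.9],
    [0,0,0,0,0,0,-6.9],
    [0,0,0,0,0,0,-6.9],
    [0,0,3,20,0,0,0],
    [0,0,0,20,0,0,0],
    [0,0,0,0,0,0,0],
    [0,0,0,0,0,0,0],
  ],
)

```text
t: 6.02
eef_pos: [0.4994, -0.3525, 0.1659]
ee_rot: [3.141, 0.002, -0.673]
force: [-0.1, -0.6, 0.3]
width: 0.0437
gripper_force: 0.0
```

```bash
python3 - <<'E'
from h import *
s=arm.get_state(); print(np.round(s['eef_pos'],4),np.round(s['ee_rot'],4),np.round(s['q'],3),s['width'])
f=arm.grab_frame("wrist"); im=f["color"].astype(int); r,g,b=im[...,0],im[...,1],im[...,2]
O=(r>130)&(b<90)&(r-g>60); n,l,st,c=cv2.connectedComponentsWithStats(O.astype(np.uint8)); print(st[1:][st[1:,4]>30])
W=(r>185)&(abs(r-b)<30); n,l,st,c=cv2.connectedComponentsWithStats(W.astype(np.uint8)); print(st[1:][st[1:,4]>60])
np.save("w2.npy",f,allow_pickle=True)
print("expect tab corners", [np.round(px(f,[.5005,-.3528,.086])),np.round(px(f,[.5005,-.3528,.006]))], "finger axis col", px(f,np.array(s['eef_pos'])-[0,0,.0]))
for d in arm.recognise("tab",f): print(d["conf"],np.round(w(f,d["at"]),3),px(f,w(f,d["at"])))
E
```

```text
[ 0.4994 -0.3525  0.1659] [ 3.1406e+00  2.2000e-03 -6.7250e-01] [-0.295  0.301 -0.216  0.    -1.056  1.193] 0.04368174051350039
[[271 206  15  29 334]]
[[   45     0    34    32   104]
 [   43     0    52    52   260]
 [   49     0    73    72   883]
 [   50     0   103    88  1348]
 [   97     0   112    69  2084]
 [  173     0    84    39   847]
 [  294     0   266   278 40405]
 [  350   107    15    41   423]
 [    0   132   112   146  7424]
 [  263   157    46     5   111]
 [  190   169    62    37  1320]
 [  290   169    26     9   160]
 [  234   180    31    36   508]
 [  264   193     8    34   192]
 [  286   193     7    30   122]
 [  304   207    18     8   144]
 [  302   222     7    35   153]
 [  266   266    56    12   260]
 [  274   312    62    29  1372]
 [  529   312    21    13   134]
 [  526   317    23    26   189]]
expect tab corners [array([277., 221.]), array([277., 197.])] finger axis col [278.20151869 267.41581691]
0.91 [ 0.586 -0.433  0.005] [288.23021324  63.1355269 ]
0.61 [ 0.503 -0.359  0.003] [281.04603094 190.54926741]
0.57 [ 0.618 -0.318  0.006] [163.35220871 119.81042654]
0.49 [ 0.37  -0.316  0.007] [328.22243246 316.17745033]
```

Call:
servo_tool(
  deltas=[
    [0,1,0,30,0,0,0],
    [0,0,0,30,0,0,0],
    [0,0,0,25,0,0,0],
    [0,0,0,15,0,0,0],
    [0,0,0,11,0,0,0],
    [0,0,0,0,0,0,0],
    [0,0,0,0,0,0,0],
    [1,0,0,0,0,0,0],
    [1,0,0,0,0,0,0],
    [1,0,0,0,0,0,0],
    [1,0,0,0,0,0,0],
    [1,0,0,0,0,0,0],
    [1,0,0,0,0,0,0],
  ],
  squeeze=50,
)

```text
t: 7.2
eef_pos: [0.501, -0.3533, 0.0559]
ee_rot: [-3.141, -0.001, -0.672]
force: [-0.7, 0.9, 3.7]
width: 0.0099
gripper_force: 50.3
```

Call:
servo_tool(
  deltas=[
    [1,0,0,-20,0,0,0],
    [1,0,0,-22,0,0,0],
    [1,-24,-25,-16,0,0,0],
    [1,-24,-25,-16,0,0,0],
    [1,-24,-25,-16,0,0,0],
    [1,-24,-25,-16,0,0,0],
    [1,-24,-25,-16,0,0,0],
    [1,-24,-25,-16,0,0,0],
    [1,-24,-25,-16,0,0,0],
    [1,-24,-25,-16,0,0,0],
    [1,-24,-25,-16,0,0,0],
    [1,-24,-25,-16,0,0,0],
    [1,0,0,0,0,0,-6.8],
    [1,0,0,0,0,0,-6.8],
    [1,0,0,0,0,0,-6.8],
    [1,0,0,0,0,0,-6.8],
    [1,0,0,0,0,0,-6.8],
    [1,0,0,0,0,0,-6.8],
    [1,0,0,0,0,0,-6.8],
    [1,0,0,0,0,0,0],
  ],
)

```text
t: 8.87
eef_pos: [0.4685, -0.0081, 0.2574]
ee_rot: [-3.141, 0.0, 0.164]
force: [-0.6, -0.5, -1.3]
width: 0.01
gripper_force: 50.0
```

```bash
python3 - <<'E'
from h import *
s=arm.get_state(); print({k:np.round(s[k],4) for k in('eef_pos','ee_rot','q','force','width')})
for n in("wrist","top","scene"):
    f=arm.grab_frame(n); np.save(n[0]+"3.npy",f,allow_pickle=True)
    if n=="wrist": save(f,"w3.png"); print(px(f,[.525,.001,.219]),px(f,np.array(s['eef_pos'])-[0,0,.02]))
E
```

```text
{'eef_pos': array([ 0.4685, -0.0081,  0.2574]), 'ee_rot': array([-3.1414e+00,  4.0000e-04,  1.6370e-01]), 'q': array([ 4.0410e-01, -9.3000e-03, -3.7290e-01, -3.0000e-04, -1.2075e+00,
        1.3304e+00]), 'force': array([-0.6434, -0.5061, -1.2509]), 'width': np.float64(0.01)}
[279.19884244 145.05559567] [278.88364162 253.56201205]
```

View pics/w3.png

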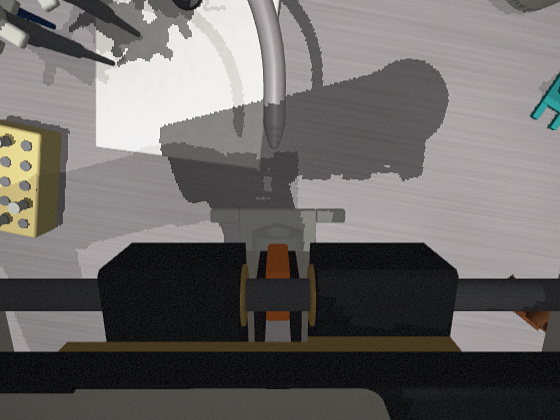

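The wrist view shows the nose tip at (275,148), against (279,145) expected, and the hanger's white front at (278,230). I'll measure the rod's edges and fit its position.

```bash
python3 - <<'E'
from h import *
f=np.load("w3.npy",allow_pickle=True).item(); im=f["color"].mean(2).astype(int)
for r in (15,40,65,90,110,125,135,143,147,150): print(r,"236:",im[r,236:296] if r<60 else im[r,250:296])
print(im[138:156,275])
s=np.load("s3.npy",allow_pickle=True).item()
x=s["color"].mean(2).astype(int)
print("scene nose expected",px(s,[.525,.001,.219])); print(x[168:184,268:296])
E
```

```text
15 236: [232 232 234 235 234 233 232 233 233 233 234 234 233 234 233 236 218  92
 116 124 137 144 149 152 154 162 167 176 180 182 178 169 159 152 144 142
 140 128 117 106  88 122  83 148 164 159 159 158 156 160 159 157 159 158
 160 162 159  83  87  88]
40 236: [235 236 233 236 235 237 235 238 237 237 236 236 237 236 235 236 238 237
 238 238 239 240 245  86 114 126 137 144 154 152 160 167 179 182 189 188
 178 166 154 148 145 142 131 122 108  91 117 163 163 165 161 165 162 163
 162 160 161 161 165 160]
65 236: [239 239 238 237 239 240 239 239 239 239 241 243 156 103 122 137 143 152
 151 159 168 179 188 193 189 181 165 161 153 143 144 133 121 112  90 116
 165 162 159 161 160 162 156 160 162 160]
90 236: [239 240 240 240 239 239 240 240 239 241 239 242 245 166 105 127 137 146
 154 157 168 176 184 198 200 193 170 162 155 150 147 138 128 112  98 100
 169 164 166 165 162 163 162 165 163 163]
110 236: [128 131 129 134 132 131 132 134 132 130 133 132 135  92  69  76  78  82
  85  86  86  90  98 101 109 107 104  99  91  95  92  87  81  80  76  76
  95  99  88  96  91  93  93  95  91  90]
125 2
[... 2274 characters left out ...]
151 152 152 151 152 151 153 151 152 151 152 152 149 128  94  81  87 115
  137 145 145 140 135 131 131 131 130 131]
 [152 153 153 153 152 152 151 152 152 153 153 152 151 143 120  91  83 103
  123 135 144 147 144 135 130 132 132 132]
 [154 152 153 153 152 152 152 153 153 153 153 152 152 151 143 120  93  89
  103 120 135 142 147 144 142 137 134 132]
 [154 153 153 153 153 152 151 153 153 152 152 153 154 153 151 144 126 100
   88 100 117 130 140 147 148 146 142 138]
 [153 153 153 154 153 154 153 153 154 153 153 154 153 153 153 151 147 129
  104  90  97 112 125 137 144 148 150 147]
 [154 152 154 153 154 153 154 154 154 153 154 153 154 153 153 154 153 149
  138 115  91  91 106 119 131 140 147 150]]
```

```bash
python3 - <<'E'
from h import *
f=np.load("w3.npy",allow_pickle=True).item();s=np.load("s3.npy",allow_pickle=True).item();t=np.load("t3.npy",allow_pickle=True).item()
def tri(*obs):
    A=[];b=[]
    for F,p in obs:
        M,c=cam(F); d=M@np.linalg.solve(np.array(F["K"]),[p[0],p[1],1]); d/=np.linalg.norm(d); Q=np.eye(3)-np.outer(d,d); A.append(Q); b.append(Q@c)
    x=np.linalg.solve(sum(A),sum(b)); return np.round(x,4),[np.round(px(F,x)-p,1) for F,p in obs]
print(tri((f,(274,148)),(s,(281.2,175)))); print(tri((f,(274,148)),(t,(279.3,227.2)))); print(tri((f,(274,148)),(t,(279.3,227.2)),(s,(281.2,175))))
# hanger model corners in scene
st=arm.get_state(); Rm=R.from_euler('xyz',st['ee_rot']).as_matrix(); p=np.array(st['eef_pos'])
im=cv2.resize(s["color"][150:230,230:330,::-1],None,fx=8,fy=8-.5,interpolation=cv2.INTER_CUBIC)
im=cv2.resize(s["color"][150:225,230:330,::-1],None,fx=8,fy=8,interpolation=cv2.INTER_CUBIC)
H=lambda x,y,z: p+Rm@np.array([x,y,.0559-z])/1.  # z above underside
for P in [(x,y,z) for x in(-.017,.017) for y in(-.042,.042) for z in(0,.006)]+[(.013,0,.036)]:
    q=px(s,H(*P)); print(P,np.round(q,1)); cv2.circle(im,tuple(int(v) for v in ((q+.5-[230,150])*8)),3,(0,0,255),-1)
q=px(s,[.525,.001,.219]); cv2.circle(im,tuple(int(v) for v in ((q+.5-[230,150])*8)),3,(0,255,0),-1)
cv2.imwrite("pics/s3.png",im)
E
```

```text
(array([0.5229, 0.0035, 0.2184]), [array([0.1, 0.1]), array([0., 0.])])
(array([0.5236, 0.0025, 0.2289]), [array([2. , 0.3]), array([-0.5,  0. ])])
(array([0.5241, 0.0026, 0.2196]), [array([ 2.1, -1.8]), array([-0.5,  0.5]), array([-0.1, -0.1])])
(-0.017, -0.042, 0) [278.6 164.4]
(-0.017, -0.042, 0.006) [278.7 162.2]
(-0.017, 0.042, 0) [248.5 172.9]
(-0.017, 0.042, 0.006) [248.4 170.7]
(0.017, -0.042, 0) [286.2 170.2]
(0.017, -0.042, 0.006) [286.2 168. ]
(0.017, 0.042, 0) [255.6 179.2]
(0.017, 0.042, 0.006) [255.5 176.9]
(0.013, 0, 0.036) [270.4 160.2]
```

View pics/s3.png

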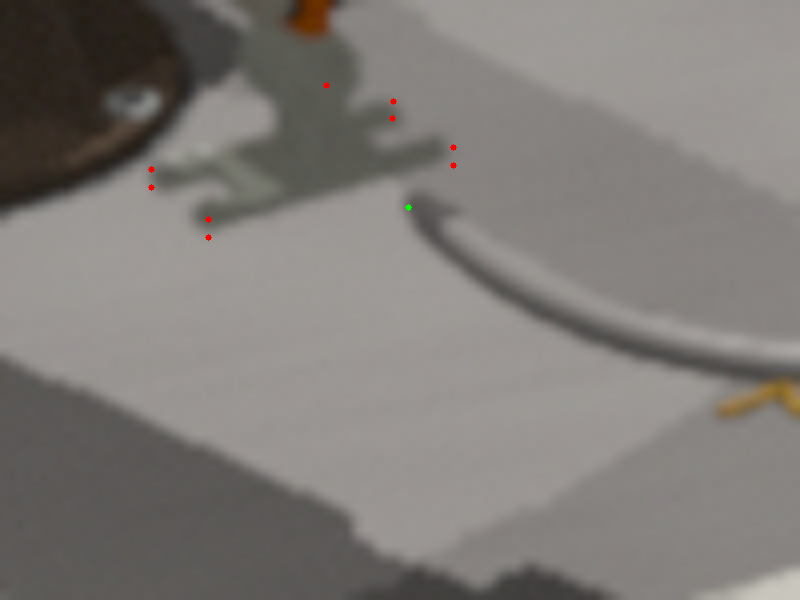

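Call:
servo_tool(
  deltas=[
    [1,0,-2.3,10,0,0,0.4],
    [1,0,0,11,0,0,0],
    [1,10,0,0,0,0,0],
    [1,10,0,0,0,0,0],
    [1,10,0,0,0,0,0],
    [1,0,0,0,0,0,0],
    [1,0,0,0,0,0,0],
  ],
)

```text
t: 9.6
eef_pos: [0.4991, -0.0012, 0.2364]
ee_rot: [3.141, 0.0, 0.151]
force: [-0.7, -0.4, -1.6]
width: 0.0096
gripper_force: 50.0
```

```bash
python3 - <<'E'
from h import *
st=arm.get_state(); print(np.round(st['eef_pos'],4),np.round(st['ee_rot'],4),np.round(st['force'],1))
f=arm.grab_frame("wrist"); s=arm.grab_frame("scene"); np.save("w4.npy",f,allow_pickle=True)
im=f["color"].mean(2).astype(int)
print("exp tip",px(f,[.5235,.003,.217]))
for r in (120,150,165,180,190,195,200,205): print(r,im[r,252:300])
a=cv2.resize(f["color"][110:260,200:350,::-1],(400,400),interpolation=cv2.INTER_CUBIC)
b=cv2.resize(s["color"][145:205,250:310,::-1],(400,400),interpolation=cv2.INTER_CUBIC)
cv2.imwrite("pics/c4.png",np.hstack([a,b]))
E
```

```text
[ 0.4991 -0.0012  0.2364] [3.1414e+00 4.0000e-04 1.5050e-01] [-0.7 -0.4 -1.6]
exp tip [278.04819876 209.93466823]
120 [135 133 137 138 135 137 138 137 137 139  93  65  68  77  85  86  87  88
  90  91  94  99 109 108 109 106 100  94  94  93  91  83  88  85  78  85
  91  93  89  88  93  89  91  91  94  93  96  95]
150 [133 137 136 136 136 138 138 134 134 139 140 134 106  65  74  77  82  85
  88  90  89  93  97  99 108 106 107 101  99  95  90  92  92  85  84  78
  79  99 100  98  97  96  96  97  97  96  97  99]
165 [ 97  95  96 101 101  99  97  97  99  99  93  90  75  69  71  80  84  87
  89  90  92  92 100  99 102 111 104 101  96  93  92  92  90  91  82  81
  70  69  67  69  75  70  70  73  74  70  68  70]
180 [ 97  98  98  97  98  99  99 101  92  93  87  67  69  65  73  78  83  85
  87  90  92  91  97  99 103 105 107  99  98  92  95  95  90  89  82  79
  66  71  67  69  66  71 156 149 148 126 133 132]
190 [100  98  97  97  97  99  98 100  94  86  66  69  74  63  61  64  74  74
  73  77  93  66  72  66  73  73  74  69  66  71  69  65  63  64  61  79
 151 144 145 144 145 145 146 144 148 142 143 144]
195 [ 96  98  99  97 100  99 101  94  92  72  70  69  68  73  71  63  68  66
  66  63  69  68  66  75  70  73  72  69  67  67  72  68  64  64  64  70
 149 145 144 146 144 145 145 147 148 149 148 145]
200 [ 70  71  69  71  70  68  69  72  66  69  71  65  63  73  90  90  66  62
  64  66  67  65  63  69  69  66  67  68  64  68  65  64  68  70  73  72
 133 150 146 146 147 146 144 144 147 147 145 146]
205 [ 66  69  70  72  69  68  70  72  68  68  72  74  72  72  68  69  70  66
  67  63  66  62  68  68  70  69  69  72  68  63  64  67  69  75  71  69
  72 137 151 148 146 149 147 146 148 146 145 148]
```

View pics/c4.png

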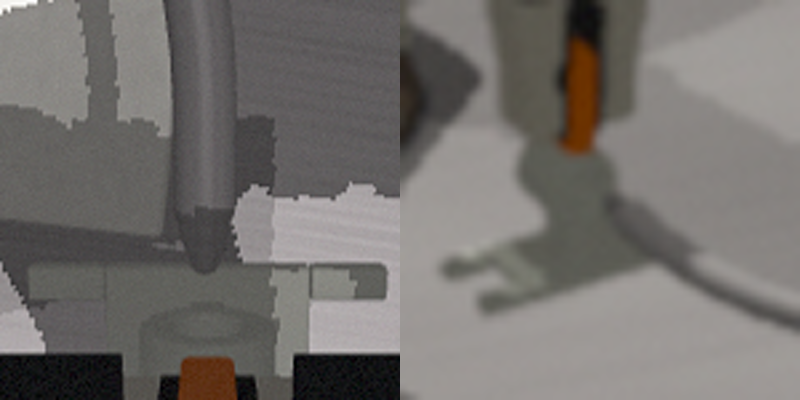

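Wrist crop: nose tip at about (277,211), hanger centre column at about 277.5, so the two are aligned sideways. In the scene view the tip sits just before the sleeve mouth. I'll advance gently and watch the force.

Call:
servo_tool(
  deltas=[
    [1,4,0,0,0,0,0],
    [1,4,0,0,0,0,0],
    [1,4,0,0,0,0,0],
    [1,3,0,0,0,0,0],
    [1,0,0,0,0,0,0],
  ],
)

```text
t: 10.12
eef_pos: [0.5136, 0.001, 0.2365]
ee_rot: [3.142, -0.0, 0.151]
force: [0.2, -0.2, -0.4]
width: 0.01
gripper_force: 50.0
```

Call:
servo_tool(
  deltas=[
    [1,3,0,0,0,0,0],
    [1,3,0,0,0,0,0],
    [1,0,0,0,0,0,0],
  ],
)

```text
t: 10.37
eef_pos: [0.5194, 0.0019, 0.2365]
ee_rot: [3.142, -0.0, 0.151]
force: [0.0, 0.3, -2.2]
width: 0.0101
gripper_force: 50.0
```

Call:
servo_tool(
  deltas=[
    [1,3,0,0,0,0,0],
    [1,3,0,0,0,0,0],
    [1,3,0,0,0,0,0],
    [1,0,0,0,0,0,0],
    [1,0,0,0,0,0,0],
  ],
)

```text
t: 10.78
eef_pos: [0.5286, 0.0034, 0.237]
ee_rot: [3.142, -0.002, 0.151]
force: [0.5, 0.9, 2.2]
width: 0.0101
gripper_force: 50.0
```

```bash
cat > st.py <<'E'
from h import *
st=arm.get_state(); print(np.round(st['eef_pos'],4),np.round(st['ee_rot'],4)); print("tool force",np.round(R.from_euler('xyz',st['ee_rot']).as_matrix().T@st['force'],1),"moment",np.round(R.from_euler('xyz',st['ee_rot']).as_matrix().T@st['moment'],2))
f=arm.grab_frame("wrist"); im=f["color"].mean(2).astype(int); np.save("wl.npy",f,allow_pickle=True)
for r in (100,130,160,180,200,215,225,235): print(r,im[r,255:300])
E
python3 st.py
```

```text
[0.5286 0.0034 0.237 ] [ 3.1416e+00 -1.6000e-03  1.5140e-01]
tool force [ 0.6 -0.8 -2.2] moment [ 0.11  0.27 -0.05]
100 [170 165 157 146 140 128 114  94 137 162 156 157 156 160 158 162 157 160
 146 132  96 102 104 102 105 106 103 105 105 106 107 105 101 108 105 106
 106 104 105 106 110 109 106 107 107]
130 [ 94  98 103 102 104 110 118 120 123 120 120 111 102 105 106 102  99  97
  94  85  87 110 104 107 102 103 105 104 107 105 106 104 107 104 106  99
 101 101 102 100 101 102 104 101 101]
160 [107 109 111 108  99  76  83  90  92  94  98  98 105 105 106 116 118 120
 123 116 104 105 111 105  99  97  91  87  84  75  76  80  79  72  78  73
  71  80  83  78  77  78  76  83  82]
180 [109 114 112 112 112 110 111 110  88  78  83  92  93  97  99  98 104 109
 115 117 121 121 116 111 107 108 106 105  98  93  90  83  80  83  75  71
  80 170 167 141 141 142 140 142  77]
200 [102 112 110 112 110 111 110 106  98  77  72  70  72  77  80  76  79  79
  80  80  81  83  84  79  78  82  73  78  73  73  73  70  75 146 165 166
 164 164 162 165 161 159 160 161 160]
215 [104 108 104 106 110 109 105 103 108 108  87  73  72  73  77  80  76  78
  77  77  78  81  75  82  76  78  79  76  75  74  74  71  69  99 107 104
 108 108 105 106 107 105 107 110 107]
225 [104 104 105 107 106 105 106 105 109 107  80  72  72  75  75  77  74  79
  79  78  80  79  81  80  80  77  72  80  78  74  74  72  75  93 107 103
 107 107 104 106 106 106 105 105 106]
235 [96 98 96 96 95 95 92 96 96 95 94 88 81 85 78 84 70 77 80 82 82 77 77 78
 77 75 78 76 80 72 81 79 76 91 96 95 91 95 99 92 95 96 95 96 96]
```

The rod is inside the bore, with about 2 N pushing up, so I'll raise slightly and slide on along the straight part.

Call:
servo_tool(
  deltas=[
    [1,3,-0.4,-1.2,0,0,0],
    [1,5,0,0,0,0,0],
    [1,5,0,0,0,0,0],
    [1,5,0,0,0,0,0],
    [1,5,0,0,0,0,0],
    [1,5,0,0,0,0,0],
    [1,0,0,0,0,0,0],
    [1,0,0,0,0,0,0],
  ],
)

```text
t: 11.5
eef_pos: [0.5556, 0.0078, 0.2374]
ee_rot: [3.142, 0.001, 0.151]
force: [-0.5, -0.1, -1.5]
width: 0.0099
gripper_force: 50.0
```

```bash
python3 st.py
```

```text
[0.5556 0.0078 0.2374] [3.1415e+00 8.0000e-04 1.5110e-01]
tool force [-0.5  0.   1.5] moment [-0.06 -0.19 -0.05]
100 [165 165 166 164 166 168 166 166 168 168 166 169 168 165 165 169 166 166
 167 168 165 156 146 110 111 110 110 112 110 109 106 106 109 110 108 109
 109 107 108 109 111 108 110 111 105]
130 [168 164 165 167 165 166 165 167 164 164 164 165 164 163 163 162 165 165
 153 134 102 107 110 105 107 105 107 105 106 106 109 103 104 105 105 104
 105 108 105 107 107 106 105 105 108]
160 [120 115 110 108 110 107 104 101  97  91  88 141 164 132 128 121  99  92
  91  95  96  78  79  84  81  83  84  84  81  83  82  83  81  84  79  79
  81  81  80  79  82  80  81  82  79]
180 [103 104 108 108 111 118 123 123 123 118 113 108 110 108 110 101  98 101
  92  82  78  84  81  83  82  86  84  85  82  86  82  82  76  77 153 149
 149 148 171 171 171 170 171 172 173]
200 [114 111  88  68  78  78  81  84  80  79  77  81  82  83  86  86  84  82
  81  82  78  81  79  77  75  77  79  87  82  81  82 123 128 176 168 170
 171 172 172 173 170 174 176 172 170]
215 [105 114 111 110 109 109  93  71  77  78  80  78  78  82  79  82  85  85
  88  83  82  81  86  83  84  78  73  76  78  74 114 112 108 108 112 112
 112 108 111 111 110 108 113 112 112]
225 [109 109 110 113 109 110 110 111 108  72  75  76  80  79  81  80  84  78
  85  84  84  81  78  78  78  79  81  75  78  74  73  86 104 108 109 105
 112 111 114 112 111 108 108 112 112]
235 [100 103 101  98  99  98  95  96  97  95  97  88  87  89  82  79  81  80
  81  84  84  83  82  78  86  79  78  85  78  77  75  79  83 101  98  99
 102  99  97  96  98  98  97  98 101]
```

Call:
servo_tool(
  deltas=[
    [1,6,-0.3,0,0,0,-3.6],
    [1,6,-0.3,0,0,0,-3.1],
    [1,6,-0.2,0,0,0,-3.1],
    [1,6,-0.2,0,0,0,-3.1],
    [1,0,0,0,0,0,0],
    [1,0,0,0,0,0,0],
  ],
)

```text
t: 12.05
eef_pos: [0.5782, 0.0144, 0.2376]
ee_rot: [-3.142, 0.0, 0.375]
force: [-0.1, -0.3, -1.3]
width: 0.0097
gripper_force: 50.0
```

```bash
cat > st2.py <<'E'
from h import *
st=arm.get_state(); M=R.from_euler('xyz',st['ee_rot']).as_matrix().T; print(np.round(st['eef_pos'],4),np.round(st['ee_rot'],4),"tool force",np.round(M@st['force'],1),"moment",np.round(M@st['moment'],2))
f=arm.grab_frame("wrist"); im=cv2.GaussianBlur(f["color"],(3,3),0).mean(2).astype(int); np.save("wl.npy",f,allow_pickle=True)
for r in range(205,241,5): print(r,im[r,248:300])
E
python3 st2.py
```

```text
[0.5782 0.0144 0.2376] [-3.1415e+00  4.0000e-04  3.7480e-01] tool force [-0.2  0.3  1.3] moment [-0.13 -0.17 -0.02]
205 [115 115 115 115 114 114 116 115 114 114 115 124 127 104  82  78  80  82
  83  83  83  83  85  86  89  88  86  85  84  83  83  82  81  79  77  85
 119 160 175 175 174 174 174 175 175 175 174 173 173 172 171 169]
210 [107 106 107 107 108 107 106 106 105 106 107 106 106 103  92  81  78  80
  81  83  82  81  83  85  86  87  87  86  85  84  83  83  84  82  80  78
  77  87 102 109 109 109 108 106 106 106 107 108 107 105 106 107]
215 [114 114 115 115 115 114 114 114 113 113 113 113 113 114 111 100  84  78
  80  81  83  83  83  83  85  86  86  87  86  84  83  84  84  83  81  80
  78  79  92 110 116 113 113 113 113 114 115 115 114 114 114 113]
220 [114 114 114 114 114 114 114 114 114 114 113 113 113 113 114 111  98  82
  77  78  80  82  83  84  85  86  86  87  88  88  86  83  83  84  82  80
  80  79  82  96 111 114 114 114 114 113 113 113 114 114 113 113]
225 [113 113 114 114 113 112 112 112 112 114 114 113 114 115 114 113 108  92
  79  77  80  82  82  82  82  84  85  86  87  86  85  85  84  84  84  83
  80  79  77  82  97 108 111 111 112 111 112 114 113 113 114 115]
230 [114 113 113 115 113 108 105 104 102 101 101 101 101 101 101 102 103  99
  88  78  77  80  81  81  82  83  84  85  86  88  88  86  85  84  83  82
  82  80  78  78  86 100 105 102 100 100 100  99  99  99  99  99]
235 [114 114 114 111 104 102 103 103 104 104 103 102 102 101 101 101 100  99
  95  89  86  85  85  85  84  84  85  85  86  87  88  88  86  84  84  84
  84  86  86  87  91  97 101 102 101 102 102 103 103 103 103 103]
240 [113 113 113 110 105 102 103 104 104 105 106 108 109 109 108 109 110 111
 110 110 110 110 110 110 111 111 111 111 110 111 112 112 111 112 113 112
 112 113 113 112 112 112 112 112 111 110 109 110 109 108 108 107]
```

Call:
servo_tool(
  deltas=[
    [1,6,-0.2,0,0,0,-3.1],
    [1,6,-0.2,0,0,0,-3.1],
    [1,6,-0.2,0,0,0,-3.1],
    [1,6,-0.2,0,0,0,-3.1],
    [1,6,-0.2,0,0,0,-3.1],
    [1,0,0,0,0,0,0],
    [1,0,0,0,0,0,0],
  ],
)

```text
t: 12.68
eef_pos: [0.6041, 0.0292, 0.2377]
ee_rot: [-3.141, 0.0, 0.644]
force: [0.3, -0.3, -1.4]
width: 0.0097
gripper_force: 50.0
```

```bash
python3 st2.py
```

```text
[0.6041 0.0292 0.2377] [-3.1414e+00  3.0000e-04  6.4440e-01] tool force [0.1 0.4 1.4] moment [ 0.02 -0.22  0.03]
205 [168 167 167 166 166 167 167 168 168 167 167 167 167 154 117  86  80  83
  85  85  84  84  87  88  90  91  91  90  89  87  86  86  86  85  83  81
  83  95 110 115 114 114 115 116 116 115 114 113 118 123 119 115]
210 [111 111 110 110 111 111 110 111 111 112 112 112 112 111 108  96  84  80
  82  84  85  85  86  87  88  88  90  91  90  88  87  87  87  86  83  81
  80  81  89 105 112 111 110 110 111 112 112 112 111 111 112 113]
215 [118 118 118 117 118 118 117 117 117 117 118 118 117 117 117 116 105  87
  79  81  83  85  85  85  85  86  88  90  91  90  88  87  86  86  86  84
  82  81  81  92 111 119 118 118 117 117 117 118 118 118 118 118]
220 [118 118 118 116 116 118 118 118 118 117 117 118 118 118 118 118 117 106
  87  80  81  83  84  85  86  86  87  89  91  91  90  89  87  87  86  86
  85  83  81  84  99 114 119 118 118 118 118 118 119 119 118 117]
225 [117 117 118 118 117 118 117 117 118 118 118 117 117 116 117 117 116 111
  97  82  80  83  84  84  85  87  87  87  88  90  91  90  88  87  86  85
  84  83  81  80  85 100 112 116 117 117 117 118 118 118 118 118]
230 [117 117 117 118 117 114 111 107 105 104 104 104 105 104 105 106 107 108
 104  92  82  80  83  85  86  86  86  85  87  89  90  90  89  88  88  88
  87  85  83  81  81  88 101 106 105 105 105 104 105 104 104 105]
235 [117 118 117 114 107 104 106 107 107 107 106 106 106 106 105 104 103 104
 105 102  93  88  88  89  89  89  87  87  89  90  90  91  92  90  88  88
  90  92  91  91  94  98 103 105 105 106 107 106 106 106 107 107]
240 [117 117 117 115 109 107 107 107 108 110 111 111 111 113 114 114 113 113
 113 114 114 114 114 115 115 115 114 114 114 115 115 115 115 116 116 116
 117 116 116 117 116 115 115 116 115 115 115 114 113 112 111 111]
```

Call:
servo_tool(
  deltas=[
    [1,6,-0.1,0,0,0,-3.1],
    [1,6,-0.1,0,0,0,-3.1],
    [1,6,-0.1,0,0,0,-3.1],
    [1,6,-0.2,0,0,0,-3.1],
    [1,4,-0.1,0,0,0,-2.1],
    [1,0,0,0,0,0,0],
    [1,0,0,0,0,0,0],
  ],
)

```text
t: 13.32
eef_pos: [0.6243, 0.0485, 0.2377]
ee_rot: [3.142, -0.0, 0.897]
force: [1.9, -0.3, -3.7]
width: 0.0097
gripper_force: 50.0
```

```bash
python3 st2.py; python3 - <<'E'
from h import *
f=np.load("wl.npy",allow_pickle=True).item()
for q in("buffer","catch"):
    for d in arm.recognise(q,f): P=w(f,d["at"]); print(q,d["conf"],np.round(P,4),np.round(px(f,P)))
hs=cv2.cvtColor(f["color"],cv2.COLOR_RGB2HSV); B=cv2.inRange(hs,(100,120,40),(130,255,255)); ys,xs=np.nonzero(B[:, 150:400]); print("blue",xs.min()+150,xs.max()+150,ys.min(),ys.max())
D=(f["color"].max(2)<45)[150:240,200:350]; 
for r in range(160,232,4): print(r, np.nonzero(D[r-150])[0][[0,-1]]+200 if D[r-150].any() else None)
E
```

```text
[0.6243 0.0485 0.2377] [ 3.1415e+00 -1.0000e-04  8.9740e-01] tool force [1.  1.6 3.7] moment [-0.62  0.11  0.  ]
205 [174 173 172 173 174 174 173 174 176 177 176 178 178 155 110  84  83  85
  87  88  89  89  88  89  91  92  94  92  89  88  88  89  88  86  83  80
  96 138 171 179 179 178 176 171 160 145 132 124 121 120 120 120]
210 [114 115 114 114 114 114 114 114 114 114 113 113 114 114 110  97  85  83
  85  87  87  86  87  88  90  91  92  93  92  90  88  87  87  88  86  84
  83  86  98 111 114 112 113 114 115 115 114 114 114 114 114 114]
215 [120 120 121 121 120 121 121 121 121 121 121 120 120 121 121 117 103  86
  82  84  87  88  87  87  88  89  90  92  93  92  90  90  89  88  88  88
  86  83  85 101 116 121 120 121 121 121 121 122 116 104  92  84]
220 [120 120 120 121 122 121 121 121 120 120 121 121 120 120 120 121 117 103
  87  82  84  86  88  89  88  89  90  91  93  93  91  89  87  87  87  87
  85  84  83  89 104 117 122 122 122 121 121 114  95  77  71  71]
225 [120 120 120 121 122 122 122 121 120 120 121 122 121 119 119 118 117 111
  96  84  82  84  86  87  88  88  89  90  92  
[... 350 characters left out ...]
109 109 108 108 109 108 107 107 108
 108 104  95  90  90  90  90  90  91  90  90  92  93  93  92  92  92  92
  93  94  95  96  97 101 105 107 107 108 108 108 108 108 108 109]
240 [120 120 120 117 112 109 110 111 111 112 113 113 114 115 116 117 117 117
 118 118 118 117 117 117 117 118 118 119 120 121 119 119 120 121 120 120
 119 119 119 120 120 119 118 117 117 118 118 118 117 115 114 113]
buffer 0.61 [0.65   0.0897 0.2284] [267. 169.]
catch 0.72 [0.6084 0.158  0.2008] [129. 112.]
blue 156 303 13 184
160 None
164 None
168 [281 286]
172 [273 288]
176 [264 285]
180 [255 278]
184 [241 270]
188 [243 261]
192 [245 249]
196 None
200 None
204 None
208 None
212 None
216 None
220 None
224 None
228 None
```

Call:
servo_tool(
  deltas=[
    [1,4,-0.1,1,0,0,-2.1],
    [1,4,-0.1,0.6,0,0,-2.1],
    [1,4,-0.1,0,0,0,-2.1],
    [1,0,0,0,0,0,0],
    [1,0,0,0,0,0,0],
  ],
)

```text
t: 13.88
eef_pos: [0.6311, 0.0586, 0.2361]
ee_rot: [-3.141, -0.0, 1.008]
force: [-0.3, 1.0, -2.3]
width: 0.0103
gripper_force: 50.0
```

```bash
cat > st3.py <<'E'
from h import *
st=arm.get_state(); M=R.from_euler('xyz',st['ee_rot']).as_matrix().T; print(np.round(st['eef_pos'],4),np.round(st['ee_rot'],4),"tool force",np.round(M@st['force'],1),"moment",np.round(M@st['moment'],2))
f=arm.grab_frame("wrist"); im=cv2.GaussianBlur(f["color"],(3,3),0).mean(2).astype(int); np.save("wl.npy",f,allow_pickle=True)
D=(f["color"].max(2)<45)[150:240,200:350]; hs=cv2.cvtColor(f["color"],cv2.COLOR_RGB2HSV); B=cv2.inRange(hs,(10,110,60),(28,255,255))[120:300,280:400]
for r in (220,230): print(r,im[r,248:300])
for r in range(170,238,4): print(r, np.nonzero(D[r-150])[0][[0,-1]]+200 if D[r-150].any() else None,end=' ')
ys,xs=np.nonzero(B); print("\nbrass", [(r+120,xs[ys==r].min()+280,xs[ys==r].max()+280) for r in np.unique(ys)[::5]])
E
python3 st3.py
```

```text
[0.6311 0.0586 0.2361] [-3.1411e+00 -2.0000e-04  1.0083e+00] tool force [ 0.7 -0.8  2.3] moment [ 0.26  0.03 -0.04]
220 [122 122 122 123 124 124 124 122 122 122 122 122 122 122 122 122 123 115
  98  85  84  86  88  89  88  88  90  91  92  94  95  93  91  90  89  89
  89  88  85  82  90 110 121 123 123 123 122 123 123 123 122 122]
230 [121 122 122 122 121 118 114 111 109 108 108 107 107 108 109 110 110 112
 115 106  89  82  85  87  88  90  90  90  91  92  92  93  93  91  90  90
  90  90  87  85  85  87  97 107 110 109 108 108 109 108 108 109]
170 [227 275] 174 [233 252] 178 None 182 None 186 None 190 None 194 [290 295] 198 [281 296] 202 [268 293] 206 [250 285] 210 [251 274] 214 None 218 None 222 None 226 None 230 None 234 None 
brass [(np.int64(189), np.int64(309), np.int64(311)), (np.int64(194), np.int64(307), np.int64(313)), (np.int64(199), np.int64(309), np.int64(315)), (np.int64(204), np.int64(310), np.int64(316)), (np.int64(209), np.int64(312), np.int64(318)), (np.int64(214), np.int64(314), np.int64(320)), (np.int64(219), np.int64(315), np.int64(321)), (np.int64(224), np.int64(317), np.int64(323)), (np.int64(229), np.int64(318), np.int64(324)), (np.int64(234), np.int64(319), np.int64(325)), (np.int64(239), np.int64(306), np.int64(324)), (np.int64(244), np.int64(280), np.int64(309)), (np.int64(249), np.int64(280), np.int64(309)), (np.int64(254), np.int64(280), np.int64(288)), (np.int64(259), np.int64(280), np.int64(288)), (np.int64(264), np.int64(280), np.int64(312)), (np.int64(269), np.int64(280), np.int64(313)), (np.int64(274), np.int64(280), np.int64(314)), (np.int64(279), np.int64(310), np.int64(314)), (np.int64(284), np.int64(310), np.int64(314)), (np.int64(289), np.int64(311), np.int64(315)), (np.int64(294), np.int64(311), np.int64(315)), (np.int64(299), np.int64(311), np.int64(315))]
```

Call:
servo_tool(
  deltas=[
    [1,3,0,0.3,0,0,-1.5],
    [1,3,0,0,0,0,-1.5],
    [1,3,0,0,0,0,-1.5],
    [1,0,0,0,0,0,0],
    [1,0,0,0,0,0,0],
  ],
)

```text
t: 14.35
eef_pos: [0.636, 0.0669, 0.2357]
ee_rot: [-3.141, -0.0, 1.089]
force: [-2.0, 1.9, -1.6]
width: 0.0097
gripper_force: 50.0
```

```bash
python3 st3.py
```

```text
[0.636  0.0669 0.2357] [-3.1412e+00 -5.0000e-04  1.0889e+00] tool force [ 0.7 -2.7  1.6] moment [ 1.02  0.17 -0.02]
220 [122 106  79  62  56  50  47  48  49  49  49  50  48  46  47  48  48  48
  47  46  49  48  45  44  44  40  36  35  33  30  25  23  24  21  21  24
  23  20  20  21  20  20  21  20  21  21  19  20  21  23  31  50]
230 [124 124 123 123 122 118 109  91  76  64  53  43  35  32  34  34  34  35
  35  33  30  31  36  39  42  47  53  63  70  74  80  87  91  91  89  90
  90  89  88  86  85  93 107 112 110 110 110 109 109 110 110 110]
170 [226 279] 174 [227 278] 178 [228 277] 182 [229 276] 186 [233 280] 190 [237 268] 194 [246 260] 198 None 202 None 206 None 210 None 214 [295 299] 218 [284 299] 222 [254 296] 226 [255 287] 230 [259 273] 234 None 
brass [(np.int64(210), np.int64(314), np.int64(316)), (np.int64(215), np.int64(311), np.int64(317)), (np.int64(220), np.int64(312), np.int64(318)), (np.int64(225), np.int64(313), np.int64(319)), (np.int64(230), np.int64(314), np.int64(320)), (np.int64(235), np.int64(316), np.int64(322)), (np.int64(240), np.int64(317), np.int64(323)), (np.int64(246), np.int64(280), np.int64(287)), (np.int64(251), np.int64(280), np.int64(287)), (np.int64(256), np.int64(280), np.int64(288)), (np.int64(261), np.int64(280), np.int64(288)), (np.int64(266), np.int64(280), np.int64(312)), (np.int64(271), np.int64(280), np.int64(313)), (np.int64(276), np.int64(280), np.int64(314)), (np.int64(281), np.int64(310), np.int64(314)), (np.int64(286), np.int64(310), np.int64(315)), (np.int64(291), np.int64(311), np.int64(315)), (np.int64(296), np.int64(311), np.int64(315))]
```

Call:
servo_tool(
  deltas=[
    [1,1.5,0,0,0,0,-1.5],
    [1,1.5,0,0,0,0,-1.5],
    [1,1,0,0,0,0,-1],
    [1,1,0,0,0,0,-1],
    [1,0,0,0,0,0,0],
    [1,0,0,0,0,0,0],
  ],
)

```text
t: 14.9
eef_pos: [0.638, 0.0707, 0.2358]
ee_rot: [-3.141, 0.0, 1.176]
force: [-4.1, -0.3, -1.7]
width: 0.0094
gripper_force: 50.0
```

```bash
python3 st3.py
```

```text
[0.638  0.0707 0.2358] [-3.1413e+00  2.0000e-04  1.1757e+00] tool force [-1.8 -3.7  1.7] moment [ 1.11 -0.71  0.01]
220 [125 125 122  99  60  44  45  46  47  47  47  48  50  51  49  49  50  51
  49  48  49  51  52  51  50  50  50  51  51  50  51  52  52  51  51  53
  53  52  52  51  50  51  51  49  47  48  49  48  47  48  49  49]
230 [122 122 123 122 121 119 116  96  53  23  19  22  23  24  25  25  24  22
  23  23  23  23  23  24  23  22  24  26  25  23  22  22  21  20  20  20
  21  21  22  23  22  20  20  20  22  24  28  39  58  76  92 105]
170 [237 287] 174 [235 287] 178 [235 288] 182 [236 288] 186 [237 286] 190 [239 284] 194 [242 282] 198 [246 276] 202 [257 271] 206 None 210 None 214 None 218 None 222 None 226 [292 301] 230 [257 295] 234 [263 279] 
brass [(np.int64(221), np.int64(318), np.int64(318)), (np.int64(226), np.int64(314), np.int64(320)), (np.int64(231), np.int64(314), np.int64(320)), (np.int64(236), np.int64(315), np.int64(321)), (np.int64(241), np.int64(316), np.int64(322)), (np.int64(247), np.int64(280), np.int64(287)), (np.int64(252), np.int64(280), np.int64(287)), (np.int64(257), np.int64(280), np.int64(288)), (np.int64(262), np.int64(280), np.int64(288)), (np.int64(267), np.int64(280), np.int64(313)), (np.int64(272), np.int64(280), np.int64(313)), (np.int64(277), np.int64(280), np.int64(314)), (np.int64(282), np.int64(310), np.int64(314)), (np.int64(287), np.int64(311), np.int64(315)), (np.int64(292), np.int64(311), np.int64(315)), (np.int64(297), np.int64(311), np.int64(315))]
```

Call:
servo_tool(
  deltas=[
    [1,1,0,0,0,0,-0.7],
    [1,1,0,0,0,0,-0.7],
    [1,1,0,0,0,0,-0.7],
    [1,0,0,0,0,0,0],
    [1,0,0,0,0,0,0],
  ],
)

```text
t: 15.37
eef_pos: [0.6393, 0.0735, 0.2358]
ee_rot: [-3.142, 0.0, 1.212]
force: [-2.3, -2.0, -2.7]
width: 0.0099
gripper_force: 50.0
```

```bash
python3 st3.py | grep -v '^2'
```

```text
[0.6393 0.0735 0.2358] [-3.1415e+00  1.0000e-04  1.2124e+00] tool force [-2.7 -1.5  2.7] moment [ 0.81 -1.36 -0.01]
  50  50  50  51  52  51  50  50  50  50  49  49  48  50  52  51  50  50
  50  49  49  50  50  51  50  49  50  49  48  49  50  49  48  48]
  50  50  50  50  52  52  52  51  49  50  52  53  52  51  51  51  51  50
  50  50  50  51  52  51  51  50  51  50  48  46  44  43  50  63]
170 [242 289] 174 [241 290] 178 [239 291] 182 [239 291] 186 [239 292] 190 [240 291] 194 [241 288] 198 [244 287] 202 [247 283] 206 [254 278] 210 [263 263] 214 None 218 None 222 None 226 None 230 None 234 [283 286] 
brass [(np.int64(229), np.int64(313), np.int64(319)), (np.int64(234), np.int64(314), np.int64(320)), (np.int64(239), np.int64(315), np.int64(321)), (np.int64(245), np.int64(280), np.int64(286)), (np.int64(250), np.int64(280), np.int64(287)), (np.int64(255), np.int64(280), np.int64(288)), (np.int64(260), np.int64(280), np.int64(288)), (np.int64(265), np.int64(280), np.int64(312)), (np.int64(270), np.int64(280), np.int64(313)), (np.int64(275), np.int64(280), np.int64(314)), (np.int64(280), np.int64(310), np.int64(314)), (np.int64(285), np.int64(310), np.int64(315)), (np.int64(290), np.int64(311), np.int64(315)), (np.int64(295), np.int64(311), np.int64(315))]
```

Call:
servo_tool(
  deltas=[
    [1,1,0,0,0,0,-0.5],
    [1,1,0,0,0,0,-0.5],
    [1,0,0,0,0,0,0],
    [1,0,0,0,0,0,0],
  ],
)

```text
t: 15.75
eef_pos: [0.6399, 0.0747, 0.2358]
ee_rot: [-3.142, 0.001, 1.23]
force: [-3.1, -5.0, -2.1]
width: 0.0096
gripper_force: 50.0
```

```bash
python3 st3.py | grep -v '^ '
```

```text
[0.6399 0.0747 0.2358] [-3.1415e+00  1.4000e-03  1.2304e+00] tool force [-5.8 -1.2  2.2] moment [ 0.14 -2.6  -0.05]
220 [125 124 124 114  83  53  45  46  47  48  48  49  49  48  48  51  50  49
230 [125 124 122 123 117  88  54  44  47  48  48  48  49  49  49  50  50  49
170 [245 288] 174 [243 291] 178 [242 292] 182 [240 292] 186 [241 293] 190 [241 293] 194 [242 291] 198 [243 289] 202 [246 287] 206 [250 283] 210 [258 277] 214 None 218 None 222 None 226 None 230 None 234 None 
brass [(np.int64(232), np.int64(312), np.int64(318)), (np.int64(237), np.int64(313), np.int64(319)), (np.int64(242), np.int64(313), np.int64(319)), (np.int64(248), np.int64(280), np.int64(286)), (np.int64(253), np.int64(280), np.int64(287)), (np.int64(258), np.int64(280), np.int64(288)), (np.int64(263), np.int64(280), np.int64(288)), (np.int64(268), np.int64(280), np.int64(313)), (np.int64(273), np.int64(280), np.int64(314)), (np.int64(278), np.int64(310), np.int64(314)), (np.int64(283), np.int64(310), np.int64(314)), (np.int64(288), np.int64(311), np.int64(315)), (np.int64(293), np.int64(311), np.int64(315)), (np.int64(298), np.int64(311), np.int64(315))]
```

Call:
servo_tool(
  deltas=[
    [1,1,0,0,0,0,-0.4],
    [1,1,0,0,0,0,-0.4],
    [1,0,0,0,0,0,0],
    [1,0,0,0,0,0,0],
  ],
)

```text
t: 16.13
eef_pos: [0.6402, 0.0751, 0.2359]
ee_rot: [-3.141, 0.004, 1.244]
force: [-2.9, -11.0, -2.6]
width: 0.0097
gripper_force: 50.0
```

```bash
python3 st3.py | grep -v '^[ 2]'
```

```text
[0.6402 0.0751 0.2359] [-3.1413  0.0037  1.2439] tool force [-11.4   0.8   2.6] moment [-0.29 -4.39 -0.09]
170 [247 288] 174 [245 291] 178 [244 293] 182 [241 293] 186 [241 293] 190 [242 294] 194 [242 293] 198 [243 290] 202 [247 289] 206 [250 285] 210 [256 279] 214 None 218 None 222 None 226 None 230 None 234 None 
brass [(np.int64(233), np.int64(314), np.int64(318)), (np.int64(238), np.int64(313), np.int64(318)), (np.int64(244), np.int64(280), np.int64(285)), (np.int64(249), np.int64(280), np.int64(287)), (np.int64(254), np.int64(280), np.int64(288)), (np.int64(259), np.int64(280), np.int64(288)), (np.int64(264), np.int64(280), np.int64(312)), (np.int64(269), np.int64(280), np.int64(313)), (np.int64(274), np.int64(280), np.int64(314)), (np.int64(279), np.int64(310), np.int64(314)), (np.int64(284), np.int64(310), np.int64(314)), (np.int64(289), np.int64(311), np.int64(315)), (np.int64(294), np.int64(311), np.int64(315)), (np.int64(299), np.int64(311), np.int64(315))]
```

Force is 11 N and stiffening, and the inward push from the catch has vanished, which suggests it snapped shut. I'll compare the catch in the scene view with the first picture.

```bash
python3 - <<'E'
from h import *
g=arm.grab_frame("scene"); t=arm.grab_frame("top"); s0=np.load("s1.npy",allow_pickle=True).item()
for n,F in(("before",s0),("now",g)):
    hs=cv2.cvtColor(F["color"],cv2.COLOR_RGB2HSV); B=cv2.inRange(hs,(8,100,70),(26,255,255))[185:215,305:350]; ys,xs=np.nonzero(B); print(n,[(c+305,round(ys[xs==c].mean()+185,1)) for c in np.unique(xs)])
a=cv2.resize(g["color"][150:225,290:390,::-1],(400,300),interpolation=cv2.INTER_CUBIC);b=cv2.resize(t["color"][145:220,215:315,::-1],(400,300),interpolation=cv2.INTER_CUBIC)
c=cv2.resize(s0["color"][150:225,290:390,::-1],(400,300),interpolation=cv2.INTER_CUBIC)
cv2.imwrite("pics/c5.png",np.vstack([np.hstack([a,c]),np.hstack([b,b*0])]))
E
```

```text
before [(np.int64(320), np.float64(201.0)), (np.int64(321), np.float64(201.0)), (np.int64(322), np.float64(200.0)), (np.int64(323), np.float64(200.0)), (np.int64(324), np.float64(200.0)), (np.int64(325), np.float64(198.5)), (np.int64(326), np.float64(198.5)), (np.int64(327), np.float64(198.0)), (np.int64(328), np.float64(198.5)), (np.int64(329), np.float64(200.5)), (np.int64(330), np.float64(200.5)), (np.int64(331), np.float64(201.0)), (np.int64(332), np.float64(201.0)), (np.int64(333), np.float64(200.5)), (np.int64(334), np.float64(200.5)), (np.int64(335), np.float64(200.5)), (np.int64(336), np.float64(197.5)), (np.int64(337), np.float64(194.0)), (np.int64(338), np.float64(194.5)), (np.int64(339), np.float64(195.0)), (np.int64(340), np.float64(200.5)), (np.int64(341), np.float64(200.0)), (np.int64(342), np.float64(200.5)), (np.int64(345), np.float64(206.5)), (np.int64(346), np.float64(206.5))]
now [(np.int64(322), np.float64(200.0)), (np.int64(323), np.float64(200.0)), (np.int64(324), np.float64(199.5)), (np.int64(325), np.float64(199.0)), (np.int64(326), np.float64(198.5)), (np.int64(327), np.float64(198.5)), (np.int64(328), np.float64(198.5)), (np.int64(329), np.float64(200.5)), (np.int64(330), np.float64(192.0)), (np.int64(331), np.float64(191.2)), (np.int64(332), np.float64(201.0)), (np.int64(333), np.float64(201.0)), (np.int64(334), np.float64(201.0)), (np.int64(335), np.float64(201.0)), (np.int64(336), np.float64(201.0)), (np.int64(337), np.float64(200.5)), (np.int64(338), np.float64(200.5)), (np.int64(339), np.float64(201.0)), (np.int64(340), np.float64(201.0)), (np.int64(341), np.float64(200.5)), (np.int64(342), np.float64(200.0)), (np.int64(345), np.float64(207.0)), (np.int64(346), np.float64(206.0))]
```

View pics/c5.png

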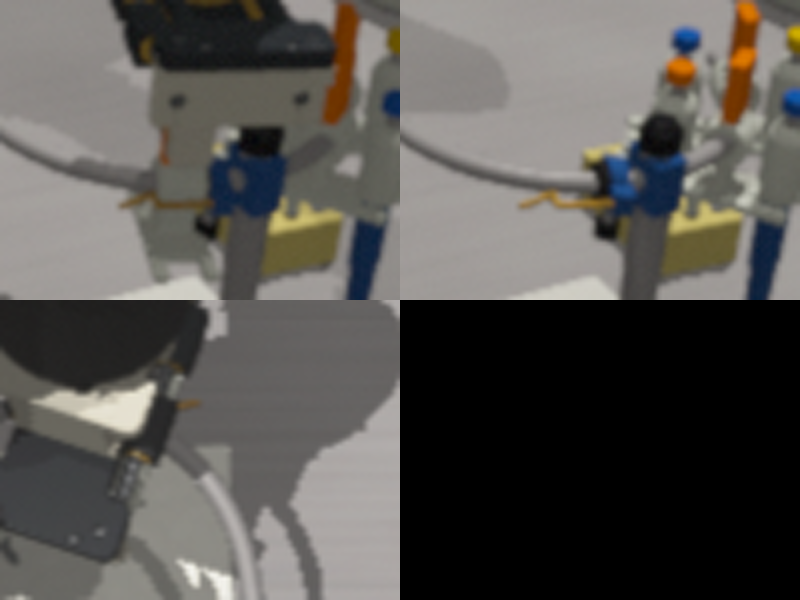

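The scene crop shows the catch lying as it did in the first picture, with its hook at about (328,199) right behind the sleeve's rear edge. I'll back off gently; if it's caught, the hook should hold.

Call:
servo_tool(
  deltas=[
    [1,-1.5,0,0,0,0,0],
    [1,-1.5,0,0,0,0,0],
    [1,-1,0,0,0,0,0],
    [1,0,0,0,0,0,0],
    [1,0,0,0,0,0,0],
  ],
)

```text
t: 16.7
eef_pos: [0.6398, 0.0739, 0.236]
ee_rot: [3.141, -0.001, 1.244]
force: [-1.1, -1.7, -3.9]
width: 0.0095
gripper_force: 50.0
```

Call:
servo_tool(
  deltas=[
    [1,-1.5,0,0,0,0,0],
    [1,-1,0,0,0,0,0],
    [1,0,0,0,0,0,0],
    [1,0,0,0,0,0,0],
  ],
)

```text
t: 17.03
eef_pos: [0.6396, 0.0732, 0.2361]
ee_rot: [3.14, -0.004, 1.245]
force: [1.3, 6.0, -4.8]
width: 0.0093
gripper_force: 50.0
```

```bash
python3 st3.py | grep -v '^[ 2]'
```

```text
[0.6396 0.0732 0.2361] [ 3.14   -0.0037  1.2448] tool force [ 6.1 -0.7  4.8] moment [ 0.11  2.02 -0.16]
170 [245 291] 174 [243 293] 178 [241 293] 182 [242 293] 186 [242 294] 190 [243 292] 194 [244 290] 198 [247 288] 202 [250 284] 206 [258 279] 210 None 214 None 218 None 222 None 226 None 230 None 234 [264 287] 
brass [(np.int64(229), np.int64(317), np.int64(317)), (np.int64(234), np.int64(313), np.int64(318)), (np.int64(239), np.int64(313), np.int64(319)), (np.int64(245), np.int64(280), np.int64(286)), (np.int64(250), np.int64(280), np.int64(287)), (np.int64(255), np.int64(280), np.int64(288)), (np.int64(260), np.int64(280), np.int64(288)), (np.int64(265), np.int64(280), np.int64(312)), (np.int64(270), np.int64(280), np.int64(313)), (np.int64(275), np.int64(280), np.int64(314)), (np.int64(280), np.int64(310), np.int64(314)), (np.int64(285), np.int64(310), np.int64(314)), (np.int64(290), np.int64(311), np.int64(315)), (np.int64(295), np.int64(311), np.int64(315))]
```

It's caught: pulling back gives 6 N of resistance. I'll relax the pull, settle the height, release and retreat upward.

Call:
servo_tool(
  deltas=[
    [1,1.5,0,0.6,0,0,0],
    [1,1.2,0,0.3,0,0,0],
    [1,0,0,0,0,0,0],
    [1,0,0,0,0,0,0],
  ],
  squeeze=20,
)

```text
t: 17.42
eef_pos: [0.6397, 0.0737, 0.2356]
ee_rot: [3.141, -0.0, 1.244]
force: [0.3, 0.3, 2.3]
width: 0.0098
gripper_force: 20.0
```

Call:
servo_tool(
  deltas=[
    [0.4,0,0,0,0,0,0],
    [0.4,0,0,0,0,0,0],
    [0.4,0,0,0,0,0,0],
    [0.4,0,0,0,0,0,0],
    [0.4,0,0,-10,0,0,0],
    [0.4,0,0,-20,0,0,0],
    [0.4,0,0,-25,0,0,0],
    [0.4,0,0,-25,0,0,0],
    [0.4,-20,0,-20,0,0,0],
    [0.4,-30,0,0,0,0,0],
    [0.4,-30,0,0,0,0,0],
    [0.4,-30,0,0,0,0,0],
    [0.4,-30,0,0,0,0,0],
    [0.4,-30,0,0,0,0,0],
    [0.4,0,0,0,0,0,0],
    [0.4,0,0,0,0,0,0],
    [0.4,0,0,0,0,0,0],
  ],
)

```text
t: 18.83
eef_pos: [0.5849, -0.0874, 0.3357]
ee_rot: [3.141, -0.0, 1.243]
force: [0.2, 0.8, -0.2]
width: 0.0262
gripper_force: 0.0
```

```bash
python3 - <<'E'
from h import *
g=arm.grab_frame("scene"); t=arm.grab_frame("top"); wf=arm.grab_frame("wrist")
a=cv2.resize(g["color"][150:225,290:390,::-1],(400,300),interpolation=cv2.INTER_CUBIC);b=cv2.resize(t["color"][145:220,215:315,::-1],(400,300),interpolation=cv2.INTER_CUBIC)
c=cv2.resize(wf["color"][:,:,::-1],(400,300)); d=cv2.resize(g["color"][:,:,::-1],(400,300))
cv2.imwrite("pics/c6.png",np.vstack([np.hstack([a,b]),np.hstack([c,d])]))
E
```

```text
(no output)
```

View pics/c6.png

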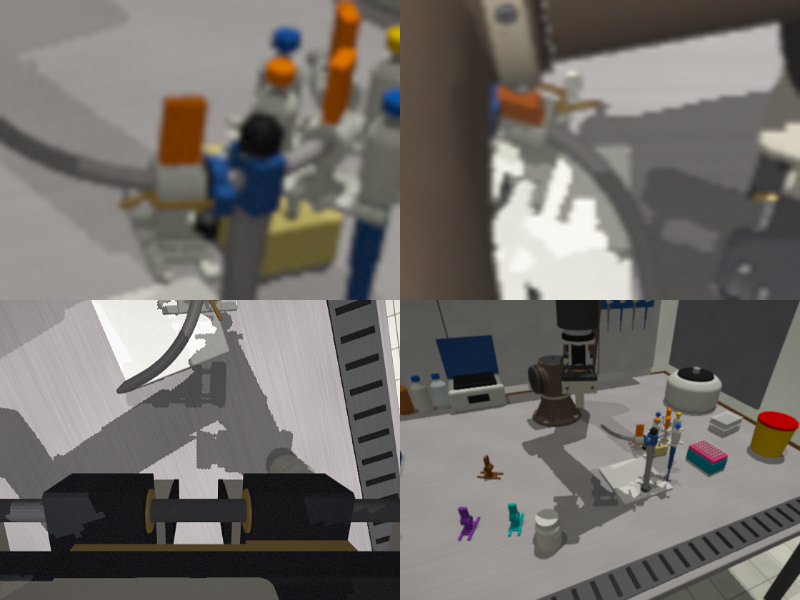

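The hanger hangs upright at the stop, with its tab at about scene (336,182) and the catch hook behind it. The bystanders are where they were and the robot is clear.

```bash
python3 -c "
from station import arm
print(arm.job_done())"
```

```text
the job is handed in; nothing more can be done
None
```

The white and orange hanger is threaded onto the empty arm and pressed home at about 11 N; the catch held it when I pulled back with 6 N. It hangs upright with the gripper clear, the tip box, tube rack and jar were not touched, and the job is handed in at about 19 s.

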